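# Focus and raise the document camera

## Task

Get the document camera ready for a shot: first turn the focus dial until its red pointer stands on the green zero mark. Then squeeze the red button into the side of the white handle on top of the telescopic mast, pull the handle straight up past the first stop to the second stop (both sections fully out), and finish while still holding it there with the button squeezed in; once the mast is up, never let the button out, since the mast sinks back by itself. Leave the mug, the stapler and the glass paperweight alone.

Things in the scene. Friction and masses are not known exactly. Their poses are not given: they have to be found in the camera images.
- dial_box: grey box of the focus dial, 130 x 130 mm, 20 mm high, fixed to the desk; origin at the centre of its underside, z up. Its round white face carries black ticks every 15 degrees and one larger green mark on its +x side: zero
- dial_grip (a point): centre of the black bar on top of the dial, on the turning axis, 50 mm above the desk. The bar is 46 mm long along this point's x axis, 13 mm wide (y), and stands from 26 mm to 62 mm above the desk on a disc of 28 mm radius. A red pointer line marks the bar's +x end
- dial (a joint): angle of the dial (rad): 0 when the red pointer stands on the green mark, positive counter-clockwise seen from above; it starts between 0.5 and 1.3, so it needs a clockwise turn. Free to turn from -1.8 to 1.8 and stays where it is left (friction about 0.03 N m).
- stand: dark foot board of the document camera, 250 x 170 mm, 8 mm thick, fixed to the desk, with a page on it; origin on the mast's axis at the desk's level, z up. The board reaches 70 mm to -x and 180 mm to +x of the mast. The mast's grey collar reaches 135 mm above the desk, 20 mm from the axis in x, 33 mm in +y
- handle: white handle block on top of the mast, 26 mm (x) by 30 mm (y) by 50 mm high; origin at its centre, 170 mm above the desk when the mast is down and 290 mm at the second stop; axes parallel to the stand's. A flat arm, 14 mm wide, runs from its bottom end (from 21 to 31 mm below its centre) along +x to a black camera 140 to 190 mm from the axis. The mast slides straight up only and does not turn
- release (a joint): red push button in the +y side of the handle, at the height of its centre, 18 mm wide (x), 36 mm high; value = how far it is pressed towards -y (m): 0 out (7 mm proud of the handle, 37 mm over handle and button), 0.005 fully in (2 mm proud, 32 mm over both). It springs out (5 N holds it fully in). While it is out a latch locks the mast in its lowest position; pressed by 3.5 mm or more, as when the handle is pinched across y, the mast is free
- mast_top (a joint): how far the upper section is drawn out (m), 0 down, 0.060 at its end, which is the first stop; it slides first, against about 4 to 5 N
- mast_mid (a joint): how far the middle section is drawn out (m), 0 down, 0.060 at its end, which is the second stop; it slides after the upper one, against about 7 to 9 N with the handle's weight. Let go, both sink back
- mug_mid (a point): blue mug, loose bystander: 76 mm wide plus a handle, 85 mm high; point at half its height
- stapler_mid (a point): black stapler, loose bystander: 120 x 34 x 38 mm; point at half its height
- paperweight_center (a point): green glass paperweight, loose bystander on the foot board: disc of 48 mm diameter, 22 mm high; point at its centre
There are look-alikes about, which are no part of the job. Of the things shaped like the dial_box, the grey one is meant.

How it is judged:
On the way, in this order (a step that is already met when the one before it is completed fails the run):
1. the dial's pointer stands on zero (within 0.1 rad) while the mast is still down (value of joint dial between -0.1 and 0.1 rad and value of joint mast_top below 0.006 m), for 0.3 s.
2. with the button squeezed in, the handle is drawn up to the first stop (value of joint mast_top above 0.052 m and value of joint release above 0.0025 m and contact force between the fingers and handle above 1 N), for 0.05 s.
At the end, for the whole second after the job is handed in: The mast is held at its second stop: upper section out to at least 53 mm and middle section to at least 52 mm of their 60 mm, the handle still, gripped by the fingers with the button pressed in by more than 2.5 mm; the dial within 0.1 rad of zero (value of joint mast_top above 0.053 m and value of joint mast_mid above 0.052 m and value of joint release above 0.0025 m and contact force between the fingers and handle above 1 N and linear speed of handle below 0.02 m/s and value of joint dial between -0.1 and 0.1 rad); the arm keeps its last pose, push and grip.
It fails at once if the button came out while the mast was up (value of joint mast_top above 0.02 m and value of joint release below 0.0015 m).
It fails at once if the mug, the stapler or the paperweight was disturbed (moved more than 20 mm) (distance of any of mug_mid, stapler_mid, paperweight_center from where it was at the start of the episode above 0.02 m).
It also fails if it takes over 58 s, if anything falls off the work surface, if the arm or the gripper's body presses on something with over 40 N, if the wrist force passes 120 N, or if a joint passes its speed limit or range.

## Robot

A 6-joint arm with a two-finger parallel gripper is mounted at the origin on the work surface. World frame = base frame: x ahead of the robot, y to its left, z up, the work surface at z = 0. Lengths are in m, angles in rad, forces in N, time in s.
With the tool pointing down it reaches from about 0.4 to 0.825 m from the base axis. Payload 7 kg.
Tool frame: the origin (TCP) lies at the very end of the fingers, on their centre line; the grasp point (between the pads) lies 19 mm behind it; z points along the fingers, y is the direction in which the jaws open and shut (so a half turn about z gives the same grasp; the last joint's range is limited). The gripper opens to 88 mm and grips with 3 to 60 N. Pads are 19 mm wide; open, the fingers measure 130 mm over their backs; the gripper's body (78 mm by 193 mm) begins 47 mm behind the grasp point.
Start: joints at [-1.056, 0.359, 0.012, 0, -1.224, -0.288], TCP at [0.152, -0.658, 0.227] pointing down, gripper open.
Joint ranges: [-3.07, 3.07], [-1.43, 2.12], [-1.02, 1.25], [-3.03, 1.67], [-3.05, -0], [-3.03, 3.03]. Speed limits (rad/s): [2.39, 2.39, 3.01, 3.14, 3.14, 3.14].

## Interface

Orientations are given as [roll, pitch, yaw] about the fixed x, y, z axes, in that order (R = Rz(yaw) Ry(pitch) Rx(roll)).
In Python, from station import arm gives the robot as it stands.
- The arm moves only by the shell command python3 -m inch 'ROWS' [FORCE]. ROWS is text: rows parted by semicolons, each of 7 numbers parted by spaces: the closure, from 0 (fully open) to 1 (shut), then the shift along the tool's x, y, z each as a share of 300 mm, from -1 to 1, then the turn, a rotation vector about the tool's x, y, z each as a share of 60 degrees, from -1 to 1. In form: grip tx ty tz rx ry rz; .... A call has 1 to 12 rows; each row is the pose to reach, as a shift and turn from the pose commanded when the call began, along the tool's axes at that moment; what a row does not reach only later rows make up. A row lasts 1/10 s, in which the tool goes at most 50 mm and 8.59 degrees, less where a joint would pass 70% of its speed; a pose out of reach is approached as far as the arm can. A call with a number of a shift or a turn outside -1 to 1 is refused whole. A call with a gripper value outside its range is refused whole. The fingers move at their own pace and stop on an object; FORCE is the grip in N (left out, the last holds). Time passes only in rows, so rows that repeat a pose let the fingers close. It gives the time, the measured TCP pose, the force and the opening at its end, in the units of the state.
- arm.get_state(): the state, without advancing time (a new reading comes with each control period).
- arm.grab_frame(name): name is "side" or "top"; returns a dict with "img" (384x512x3 uint8, red, green, blue), "range_z" (384x512 float32, m along the optical axis (not along the pixel's ray), 0 where there is no reading), "fx", "fy", "cx", "cy" (pixels), "extrinsics" (4x4, takes a point from world to camera coordinates). Camera axes: x right, y up, looking along -z (the intrinsics and any distortion apply to the point x, -y, -z); pixel columns grow to the right and rows downward; lengths in m; the calibration is good to about 2 mm. A picture is of the moment at which its call begins.
- arm.job_done(): hands the job in, once; it reports no verdict.
The state is a dict: "t": time; "q": joint angles; "qd": joint speeds; "joint_efforts": joint torques, N m; "eef_pos": TCP position; "ee_rot": TCP orientation; "force": force on the tool from outside, world axes, zero at the start; "moment": the same for the moment, N m; "width": finger opening in m.
Only numpy, scipy, OpenCV 4.12 (cv2) and the standard library are available. Lean on these libraries where they do the work, as an engineer would, in place of code of your own. Each camera call takes 0.05 s, during which the arm holds its last target.

## Working session

There is one attempt and no reset: what is moved stays moved. The work goes in short steps, Python scripts to look and compute and a shell command to move; the robot and the scene stay as the last step left them, time stands still between calls to the robot, and variables do not carry over. Pictures are saved under pics/ and viewed, and the job is handed in when it is done.

```bash
ls; mkdir -p pics; python3 - <<'E'
from station import arm
import cv2,pickle
print(arm.get_state())
for n in("side","top"):
    f=arm.grab_frame(n); pickle.dump(f,open(f"{n}0.pkl","wb"))
    cv2.imwrite(f"pics/{n}0.png",f["img"][:,:,::-1])
    print(n,f["fx"],f["fy"],f["cx"],f["cy"],f["extrinsics"].round(4).tolist(),[k for k in f])
E
```

```text
pics
{'t': 0.0, 'q': array([-1.05592928e+00,  3.59371750e-01,  1.10394299e-02, -3.41725024e-04,
       -1.22410509e+00, -2.88070413e-01]), 'qd': array([ 0.00037833, -0.00029574, -0.00269152, -0.00112337, -0.00152375,
       -0.00045801]), 'joint_efforts': array([-2.16271983e-04, -5.82713413e+01,  2.93057799e+01,  6.99729100e+00,
        6.75010946e-03, -1.94868935e-04]), 'eef_pos': array([ 0.15161326, -0.65723752,  0.22562554]), 'ee_rot': array([ 3.13992792e+00, -1.58274605e-04, -2.91491226e+00]), 'force': array([-0.06255333,  1.23955439,  0.67089913]), 'moment': array([0.00025014, 0.02518303, 0.0156925 ]), 'width': 0.0872094251333895}
side 444.8915744292769 444.8915744292769 261.31364609843297 190.96100065999687 [[-0.9838, -0.179, -0.0103, 0.5306], [0.0895, -0.5402, 0.8367, -0.1043], [-0.1553, 0.8223, 0.5475, -1.111], [0.0, 0.0, 0.0, 1.0]] ['img', 'range_z', 'fx', 'fy', 'cx', 'cy', 'extrinsics']
top 443.418722577077 443.418722577077 249.75264574965078 191.1718960435909 [[0.0257, -0.9997, -0.0015, 0.0618], [0.9972, 0.0255, 0.0707, -0.5363], [-0.0706, -0.0033, 0.9975, -1.1339], [0.0, 0.0, 0.0, 1.0]] ['img', 'range_z', 'fx', 'fy', 'cx', 'cy', 'extrinsics']
```

View pics/side0.png

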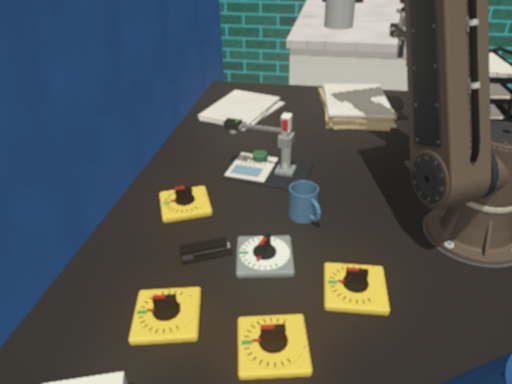

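View pics/top0.png

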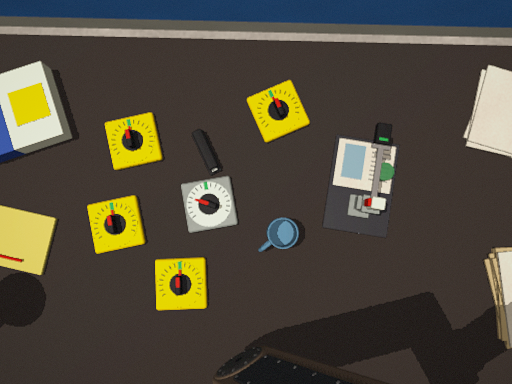

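Candidates in the top view: grey dial at (209,205). Yellow look-alikes are at (133,140), (278,110), (115,223) and (180,284). I choose the grey one. The mast handle is at (375,203), mug (283,233), stapler (206,152), paperweight (387,172). Next, close crops.

```bash
cat > h.py <<'E'
import numpy as np,pickle,cv2
def load(n): return pickle.load(open(n+".pkl","rb"))
def cam(f):
    E=f["extrinsics"];R=E[:3,:3];t=E[:3,3];return R,t
def ray(f,u,v):
    R,t=cam(f);d=np.array([(u-f["cx"])/f["fx"],-(v-f["cy"])/f["fy"],-1.]);return -R.T@t,R.T@d
def onz(f,u,v,z):
    c,d=ray(f,u,v);return c+d*(z-c[2])/d[2]
def proj(f,p):
    R,t=cam(f);q=R@np.asarray(p)+t;return np.array([f["cx"]+f["fx"]*q[0]/-q[2],f["cy"]-f["fy"]*q[1]/-q[2]])
def cloud(f):
    v,u=np.mgrid[:384,:512];z=f["range_z"];q=np.stack([(u-f["cx"])/f["fx"]*z,-(v-f["cy"])/f["fy"]*z,-z],-1)
    R,t=cam(f);return (q-t)@R
def crop(f,x0,y0,x1,y1,name,k):
    cv2.imwrite("pics/"+name,cv2.resize(f["img"][y0:y1,x0:x1,::-1],None,fx=k,fy=k,interpolation=cv2.INTER_CUBIC))
E
python3 - <<'E'
from h import *
t=load("top0");s=load("side0")
a=cv2.resize(t["img"][170:240,174:244],(390,390),interpolation=cv2.INTER_CUBIC)
b=cv2.resize(t["img"][120:240,320:410],(390,520),interpolation=cv2.INTER_CUBIC)
c=np.zeros((520,790,3),np.uint8);c[:390,:390]=a;c[:,400:]=b
cv2.imwrite("pics/c1.png",c[:,:,::-1])
crop(s,215,90,345,290,"c2.png",3)
P=cloud(t)
for u,v in[(209,205),(196,190),(190,225),(376,203),(381,203),(370,203),(367,203),(385,220),(350,205),(283,233),(206,152)]:print(u,v,P[v,u].round(4))
im=t["img"].astype(int)
E
```

```text
209 205 [0.4943 0.1763 0.061 ]
196 190 [0.534  0.2152 0.0202]
190 225 [0.4429 0.2281 0.0166]
376 203 [ 0.5031 -0.2029  0.1957]
381 203 [ 0.5034 -0.2135  0.1967]
370 203 [ 0.5031 -0.1913  0.1897]
367 203 [ 0.5031 -0.1854  0.1868]
385 220 [ 0.4689 -0.2796  0.0077]
350 205 [ 0.5053 -0.1852  0.0194]
283 233 [ 0.4281 -0.0145  0.0006]
206 152 [0.6314 0.1906 0.0382]
```

View pics/c1.png

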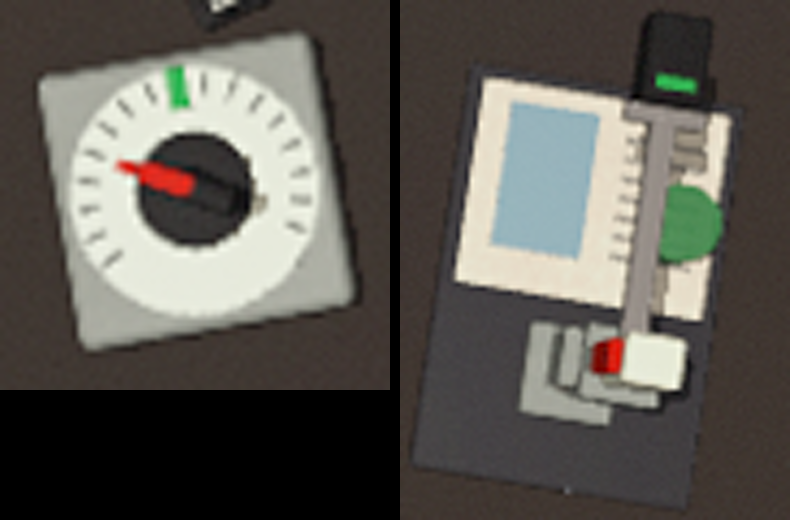

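View pics/c2.png

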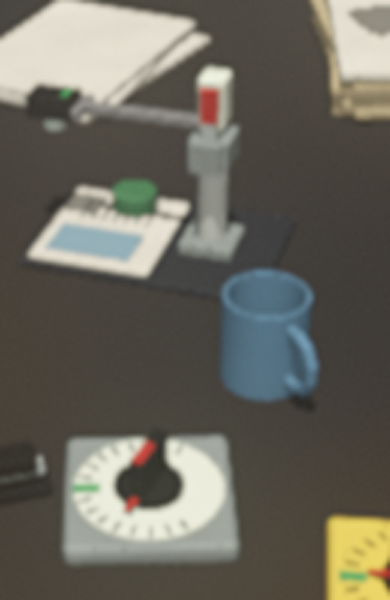

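The crop confirms the grey box. Green mark at (206,186), red pointer going left-up to about (196,199), a dial angle of about +1.2. The handle is the white block with a red button on its +y (image left) side. Measuring.

```bash
python3 - <<'E'
from h import *
t=load("top0");s=load("side0");P=cloud(t)
im=t["img"].astype(int);r,g,b=im[...,0],im[...,1],im[...,2]
v,u=np.mgrid[:384,:512]
def rg(x0,y0,x1,y1):return (u>=x0)&(u<x1)&(v>=y0)&(v<y1)
D=rg(174,170,244,240)
# box outline
m=((r>110)&D).astype(np.uint8)
m=cv2.morphologyEx(m,cv2.MORPH_CLOSE,np.ones((9,9)))
c=max(cv2.findContours(m,0,2)[0],key=cv2.contourArea)
rect=cv2.minAreaRect(c);bx=cv2.boxPoints(rect)
W=np.array([onz(t,*p,0.02) for p in bx]);print("box",W.round(4).tolist(),"c",W.mean(0).round(4))
for i in range(4):
    d=W[(i+1)%4]-W[i];print(np.linalg.norm(d).round(4),np.degrees(np.arctan2(d[1],d[0])).round(2))
gm=D&(g>r+60)&(g>b+40);G=onz(t,u[gm].mean(),v[gm].mean(),0.0205);print("green",gm.sum(),G)
# face centre via white ellipse
w=((r>205)&(g>200)&(b>180)&D).astype(np.uint8)
hull=cv2.convexHull(max(cv2.findContours(cv2.morphologyEx(w,cv2.MORPH_CLOSE,np.ones((7,7))),0,2)[0],key=cv2.contourArea))
e=cv2.fitEllipse(hull);C=onz(t,*e[0],0.0205);print("face",e,C)
rm=D&(r>g+90)&(r>b+90)
pr=[(a,bb,P[bb,a].round(3).tolist()) for a,bb in zip(u[rm],v[rm])]
print(pr)
top=D&(P[...,2]>0.055)
q=P[top];print("bar top",top.sum(),q.mean(0),q.min(0),q.max(0))
x=q[:,:2]-q[:,:2].mean(0);ww,V=np.linalg.eigh(x.T@x);print(V[:,1],np.degrees(np.arctan2(V[1,1],V[0,1])), np.ptp(x@V[:,1]),np.ptp(x@V[:,0]))
# handle
H=rg(350,180,400,225)&(P[...,2]>0.188)&(r>180)&(g>180)
hm=H.astype(np.uint8);c=max(cv2.findContours(hm,0,2)[0],key=cv2.contourArea)
rect=cv2.minAreaRect(c);W=np.array([onz(t,*p,0.195) for p in cv2.boxPoints(rect)]);print("handle",W.round(4).tolist(),W.mean(0))
for i in range(4):
    d=W[(i+1)%4]-W[i];print(np.linalg.norm(d).round(4),np.degrees(np.arctan2(d[1],d[0])).round(2))
# side view handle checks
Ps=cloud(s)
for a,bb in[(287,116),(284,124),(284,117),(287,113),(290,125)]:print(a,bb,s["img"][bb,a],Ps[bb,a].round(4))
# board corners guess from crop
for cx,cy in[(476,67),(740,108),(686,505),(414,463)]:
    p=(320+(cx-400)*90/390,120+cy*120/520);print("board",p,onz(t,*p,0.008).round(4))
E
```

```text
box [[0.5699, 0.2619, 0.02], [0.5952, 0.1361, 0.02], [0.4486, 0.1064, 0.02], [0.4237, 0.231, 0.02]] c [0.5093 0.1839 0.02  ]
0.1283 -78.61
0.1496 -168.52
0.1271 101.31
0.1494 11.92
green 21 [0.54759874 0.19110914 0.0205    ]
face ((208.3524627685547, 203.78335571289062), (44.16912078857422, 44.4975700378418), 48.54281997680664) [0.49896247 0.18193254 0.0205    ]
[(np.int64(195), np.int64(199), [0.51, 0.216, 0.029]), (np.int64(196), np.int64(199), [0.51, 0.213, 0.028]), (np.int64(197), np.int64(199), [0.51, 0.211, 0.03]), (np.int64(199), np.int64(199), [0.508, 0.201, 0.066]), (np.int64(200), np.int64(199), [0.509, 0.199, 0.064]), (np.int64(201), np.int64(199), [0.509, 0.197, 0.058]), (np.int64(202), np.int64(199), [0.511, 0.199, 0.023]), (np.int64(196), np.int64(200), [0.508, 0.213, 0.028]), (np.int64(197), np.int64(200), [0.508, 0.211, 0.026]), (np.int64(198), np.int64(200), [0.508, 0.208, 0.028]), (np.int64(199), np.int64(200), [0.506, 0.202, 0.061]), (np.int64(200), np.int64(200), [0.506, 0.199, 0.06]), (np.int64(201), np.int64(200), [0.506, 0.196, 0.065]), (np.int64(202), np.int64
[... 2117 characters left out ...]
909, 0.195], [0.5175, -0.1948, 0.195], [0.5134, -0.2236, 0.195], [0.4895, -0.2198, 0.195]] [ 0.50348548 -0.20727865  0.195     ]
0.0243 -9.06
0.0292 -98.05
0.0243 170.82
0.0291 81.97
287 116 [235 238 222] [ 0.5005 -0.2006  0.1929]
284 124 [163  63  56] [ 0.507  -0.1885  0.1735]
284 117 [221 225 207] [ 0.5076 -0.1902  0.194 ]
287 113 [209 210 192] [ 0.5027 -0.2164  0.1951]
290 125 [154 155 140] [ 0.4913 -0.1995  0.1666]
board (337.53846153846155, 135.46153846153845) [ 0.6891 -0.153   0.008 ]
board (398.46153846153845, 144.92307692307693) [ 0.6679 -0.3142  0.008 ]
board (386.0, 236.53846153846155) [ 0.426  -0.2823  0.008 ]
board (323.2307692307692, 226.84615384615384) [ 0.447  -0.1185  0.008 ]
```

```bash
python3 - <<'E'
from h import *
t=load("top0");P=cloud(t)
im=t["img"].astype(int);r,g,b=im[...,0],im[...,1],im[...,2]
v,u=np.mgrid[:384,:512];D=(u>174)&(u<244)&(v>170)&(v<240)
top=D&(P[...,2]>0.055)&(P[...,2]<0.07)&(np.hypot(P[...,0]-.499,P[...,1]-.182)<.03)
c=max(cv2.findContours(top.astype(np.uint8),0,2)[0],key=cv2.contourArea)
rect=cv2.minAreaRect(c);W=np.array([onz(t,*p,0.062) for p in cv2.boxPoints(rect)]);print(W.mean(0))
q=np.array([onz(t,a,bb,.062) for a,bb in zip(u[top],v[top])])[:,:2]
x=q-q.mean(0);ww,V=np.linalg.eigh(x.T@x);print(q.mean(0),np.degrees(np.arctan2(V[1,1],V[0,1])),np.ptp(x@V[:,1]),np.ptp(x@V[:,0]))
m=(((r>100)&D&(r-b<60))).astype(np.uint8)
n,l,st,_=cv2.connectedComponentsWithStats(cv2.morphologyEx(m,cv2.MORPH_OPEN,np.ones((7,7))))
k=1+np.argmax(st[1:,4]);c=max(cv2.findContours((l==k).astype(np.uint8),0,2)[0],key=cv2.contourArea)
W=np.array([onz(t,*p,0.02) for p in cv2.boxPoints(cv2.minAreaRect(c))]);print("box",W.mean(0))
for i in range(4):
    d=W[(i+1)%4]-W[i];print(np.linalg.norm(d).round(4),np.degrees(np.arctan2(d[1],d[0])).round(2))
E
```

```text
[0.49854255 0.18200463 0.062     ]
[0.49826063 0.18157912] 72.73147395791051 0.04514016581860823 0.012795775529139929
box [0.49905844 0.18159555 0.02      ]
0.1288 -78.76
0.1292 -168.66
0.1278 101.18
0.1291 11.78
```

```bash
cat > pl.py <<'E'
import sys,numpy as np
from scipy.spatial.transform import Rotation as R
from station import arm
s=arm.get_state();p=s["eef_pos"];Q=R.from_euler("xyz",s["ee_rot"])
print("t",round(s["t"],2),"pos",p.round(4),"rpy deg",np.degrees(s["ee_rot"]).round(2),"F",s["force"].round(2),"M",s["moment"].round(3),"w",round(s["width"],4),"q",s["q"].round(2))
for a in sys.argv[1:]:
    x,y,z,yaw=map(float,a.split(","))
    T=R.from_euler("xyz",[np.pi,0,np.radians(yaw)])
    print(a,"->",(Q.inv().apply(np.array([x,y,z])-p)/.3).round(4),((Q.inv()*T).as_rotvec()/np.radians(60)).round(4))
E
python3 pl.py .32,-.5,.25,-150 .40,-.38,.26,-140
```

```text
t 0.1 pos [ 0.1516 -0.6573  0.2258] rpy deg [ 1.7992e+02 -1.0000e-02 -1.6701e+02] F [-0.32 -0.34 -0.88] M [0.06  0.001 0.059] w 0.0875 q [-1.06  0.36  0.01 -0.   -1.22 -0.29]
.32,-.5,.25,-150 -> [-0.6647  0.3849 -0.0804] [ 1.400e-03  1.000e-04 -2.835e-01]
.40,-.38,.26,-140 -> [-1.0144  0.7147 -0.1133] [ 1.400e-03  2.000e-04 -4.502e-01]
```

```bash
python3 -m inch '0 -0.1 0.06 -0.05 0 0 -0.05; 0 -0.22 0.13 -0.08 0 0 -0.1; 0 -0.34 0.2 -0.08 0 0 -0.15; 0 -0.46 0.27 -0.09 0 0 -0.2; 0 -0.56 0.33 -0.1 0 0 -0.25; 0 -0.66 0.39 -0.1 0 0 -0.28; 0 -0.75 0.48 -0.11 0 0 -0.33; 0 -0.84 0.56 -0.11 0 0 -0.38; 0 -0.93 0.64 -0.11 0 0 -0.42; 0 -0.98 0.7 -0.11 0 0 -0.45; 0 -0.98 0.7 -0.11 0 0 -0.45' 20; python3 pl.py .42,-.25,.26,-125 .44,-.1,.24,-110
```

```text
t: 1.2
eef_pos: [0.3921, -0.3847, 0.2595]
ee_rot: [3.141, 0.0, -2.44]
force: [0.2, 0.0, 0.5]
width: 0.0876
t 1.2 pos [ 0.3921 -0.3847  0.2595] rpy deg [ 1.7998e+02  2.0000e-02 -1.3979e+02] F [0.24 0.   0.45] M [-0.023  0.077  0.024] w 0.0876 q [-0.42  0.13 -0.22 -0.   -1.22 -0.45]
.42,-.25,.26,-125 -> [-0.361   0.2829 -0.0015] [ 0.0003  0.0004 -0.2464]
.44,-.1,.24,-110 -> [-0.7347  0.6217  0.0654] [ 2.000e-04  5.000e-04 -4.964e-01]
```

```bash
python3 -m inch '0 -0.1 0.08 0 0 0 -0.06; 0 -0.22 0.18 0 0 0 -0.15; 0 -0.34 0.28 0 0 0 -0.24; 0 -0.46 0.38 0.02 0 0 -0.32; 0 -0.58 0.48 0.04 0 0 -0.4; 0 -0.68 0.57 0.06 0 0 -0.46; 0 -0.74 0.62 0.06 0 0 -0.5; 0 -0.74 0.62 0.06 0 0 -0.5'; python3 pl.py .4985,.1818,.12,-107.3
```

```text
t: 2.0
eef_pos: [0.4418, -0.0999, 0.2414]
ee_rot: [3.141, 0.0, -1.916]
force: [1.3, -0.1, 0.1]
width: 0.0874
t 2.0 pos [ 0.4418 -0.0999  0.2414] rpy deg [ 1.7999e+02  1.0000e-02 -1.0978e+02] F [ 1.27 -0.11  0.13] M [-0.052  0.04  -0.022] w 0.0874 q [ 0.21 -0.03 -0.43 -0.   -1.17 -0.56]
.4985,.1818,.12,-107.3 -> [-0.9475  0.1398  0.4049] [ 0.0002  0.0002 -0.0414]
```

```bash
python3 -m inch '0 -0.1 0.01 0 0 0 -0.01; 0 -0.23 0.03 0.02 0 0 -0.02; 0 -0.36 0.05 0.05 0 0 -0.04; 0 -0.5 0.07 0.1 0 0 -0.04; 0 -0.64 0.09 0.18 0 0 -0.04; 0 -0.77 0.11 0.26 0 0 -0.04; 0 -0.88 0.13 0.34 0 0 -0.04; 0 -0.95 0.14 0.4 0 0 -0.04; 0 -0.95 0.14 0.4 0 0 -0.04; 0 -0.95 0.14 0.4 0 0 -0.04'; python3 pl.py .4985,.1818,.033,-107.3; python3 - <<'E'
from h import *
from station import arm
for n in("side","top"):
    f=arm.grab_frame(n); pickle.dump(f,open(f"{n}1.pkl","wb"))
    cv2.imwrite(f"pics/{n}1.png",f["img"][:,:,::-1])
E
```

```text
t: 3.0
eef_pos: [0.4995, 0.1796, 0.1209]
ee_rot: [3.141, -0.002, -1.878]
force: [0.5, -0.0, -0.6]
width: 0.0877
t 3.0 pos [0.4995 0.1796 0.1209] rpy deg [ 1.7995e+02 -1.0000e-01 -1.0762e+02] F [ 0.47 -0.04 -0.59] M [ 0.025  0.081 -0.014] w 0.0877 q [ 0.71  0.22 -0.45  0.   -0.91 -1.02]
.4985,.1818,.033,-107.3 -> [-0.0064  0.0053  0.2931] [ 0.0009 -0.0017 -0.0054]
```

View pics/side1.png

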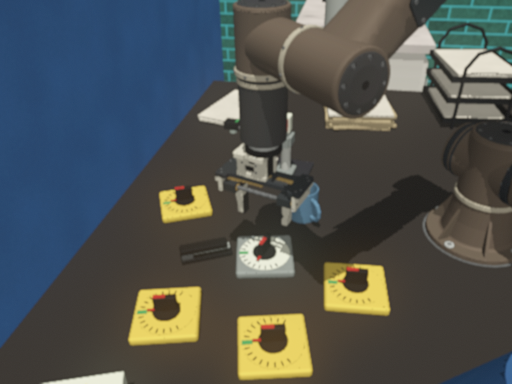

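The fingers stand above the grey dial (265,250), either side of the bar, clear of the mug and stapler. Next, descend and close gently.

```bash
python3 -m inch '0 -0.006 0.005 0.07 0 0 -0.005; 0 -0.006 0.005 0.15 0 0 -0.005; 0 -0.006 0.005 0.22 0 0 -0.005; 0 -0.006 0.005 0.27 0 0 -0.005; 0 -0.006 0.005 0.29 0 0 -0.005; 0 -0.006 0.005 0.29 0 0 -0.005; 1 -0.006 0.005 0.29 0 0 -0.005; 1 -0.006 0.005 0.29 0 0 -0.005; 1 -0.006 0.005 0.29 0 0 -0.005; 1 -0.006 0.005 0.29 0 0 -0.005; 1 -0.006 0.005 0.29 0 0 -0.005; 1 -0.006 0.005 0.29 0 0 -0.005' 15; python3 pl.py .4985,.1818,.033,-168.7
```

```text
t: 4.3
eef_pos: [0.4987, 0.1826, 0.0347]
ee_rot: [-3.141, 0.0, -1.873]
force: [0.6, -0.1, -0.2]
width: 0.0453
t 4.3 pos [0.4987 0.1826 0.0347] rpy deg [-1.7999e+02  1.0000e-02 -1.0730e+02] F [ 0.61 -0.05 -0.25] M [0.054 0.085 0.011] w 0.0453 q [ 0.72  0.33 -0.54 -0.   -0.7  -1.02]
.4985,.1818,.033,-168.7 -> [ 0.0029 -0.0002  0.0056] [-0.0000e+00  2.0000e-04  1.0234e+00]
```

```bash
python3 -m inch '1 0 0 0.003 0 0 0; 1 0 0 0.003 0 0 0; 1 0 0 0.003 0 0 0; 1 0 0 0.003 0 0 0; 1 0 0 0.003 0 0 0; 1 0 0 0.003 0 0 0; 1 0 0 0.003 0 0 0; 1 0 0 0.003 0 0 0'; python3 pl.py .4985,.1818,.033,-168.7
```

```text
t: 5.1
eef_pos: [0.4992, 0.1824, 0.0337]
ee_rot: [-3.141, 0.0, -1.873]
force: [5.1, -3.4, -3.8]
width: 0.0129
t 5.1 pos [0.4992 0.1824 0.0337] rpy deg [-1.7996e+02  1.0000e-02 -1.0730e+02] F [ 5.06 -3.4  -3.77] M [-0.961 -1.673 -0.016] w 0.0129 q [ 0.72  0.33 -0.54  0.   -0.7  -1.02]
.4985,.1818,.033,-168.7 -> [0.0027 0.0018 0.0023] [-5.0000e-04  5.0000e-04  1.0233e+00]
```

```bash
python3 -m inch '1 0 0 0 0 0 0.05; 1 0 0 0 0 0 0.15; 1 0 0 0 0 0 0.26; 1 0 0 0 0 0 0.37; 1 0 0 0 0 0 0.48; 1 0 0 0 0 0 0.59; 1 0 0 0 0 0 0.7; 1 0 0 0 0 0 0.81; 1 0 0 0 0 0 0.91; 1 0 0 0 0 0 0.98; 1 0 0 0 0 0 1; 1 0 0 0 0 0 1'; python3 pl.py .4985,.1818,.033,-168.7
```

```text
t: 6.3
eef_pos: [0.4994, 0.1823, 0.0337]
ee_rot: [-3.141, 0.001, -2.921]
force: [5.8, -4.1, -3.3]
width: 0.013
t 6.3 pos [0.4994 0.1823 0.0337] rpy deg [-1.7998e+02  4.0000e-02 -1.6736e+02] F [ 5.78 -4.11 -3.34] M [-1.468 -2.212 -0.021] w 0.013 q [ 0.72  0.33 -0.54  0.   -0.7  -2.07]
.4985,.1818,.033,-168.7 -> [ 0.0032 -0.0008  0.0022] [-0.0004  0.0007  0.0224]
```

```bash
python3 -m inch '1 0 0 0 0 0 0.02; 1 0 0 0 0 0 0.02; 1 0 0 0 0 0 0.02; 1 0 0 0 0 0 0.02; 0.4 0 0 0 0 0 0.02; 0.4 0 0 0 0 0 0.02; 0.4 0 0 0 0 0 0.02; 0.4 0 0 0 0 0 0.02; 0.4 0 0 0 0 0 0.02; 0.4 0 0 0 0 0 0.02; 0.4 0 0 0 0 0 0.02'; python3 -m inch '0 0 0 -0.05 0 0 0; 0 0 0 -0.15 0 0 0; 0 0 0 -0.3 0 0 0; 0 0 0 -0.45 0 0 0; 0 0.02 0 -0.6 0 0 0.02; 0 0.04 0.1 -0.7 0 0 0.1; 0 0.04 0.2 -0.75 0 0 0.15; 0 0.04 0.3 -0.75 0 0 0.2; 0 0.04 0.4 -0.75 0 0 0.25; 0 0.04 0.45 -0.75 0 0 0.3;  0 0.04 0.45 -0.75 0 0 0.32'; python3 pl.py .45,-.05,.26,-180; python3 - <<'E'
from h import *
from station import arm
for n in("side","top"):
    f=arm.grab_frame(n); pickle.dump(f,open(f"{n}2.pkl","wb"))
    cv2.imwrite(f"pics/{n}2.png",f["img"][:,:,::-1])
E
```

```text
t: 7.4
eef_pos: [0.4987, 0.1826, 0.0337]
ee_rot: [-3.142, -0.0, -2.941]
force: [0.5, 0.0, 0.7]
width: 0.0525
t: 8.5
eef_pos: [0.4595, 0.3141, 0.2583]
ee_rot: [-3.141, -0.0, 3.007]
force: [-0.4, -0.4, -0.9]
width: 0.0877
t 8.5 pos [0.4595 0.3141 0.2583] rpy deg [-1.7999e+02 -2.0000e-02  1.7231e+02] F [-0.43 -0.4  -0.89] M [-0.04   0.028  0.002] w 0.0877 q [ 0.95  0.14 -0.2  -0.   -1.22 -2.66]
.45,-.05,.26,-180 -> [-0.131  -1.2069 -0.0054] [-1.000e-04 -3.000e-04 -1.282e-01]
```

View pics/top2.png

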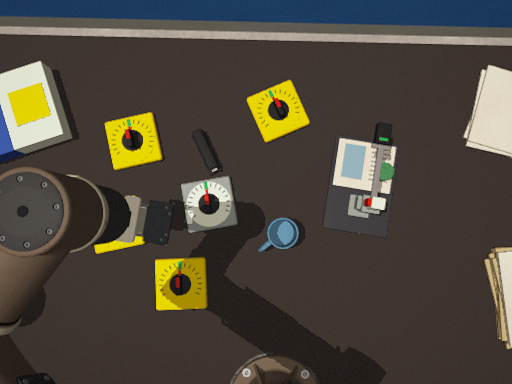

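View pics/side2.png

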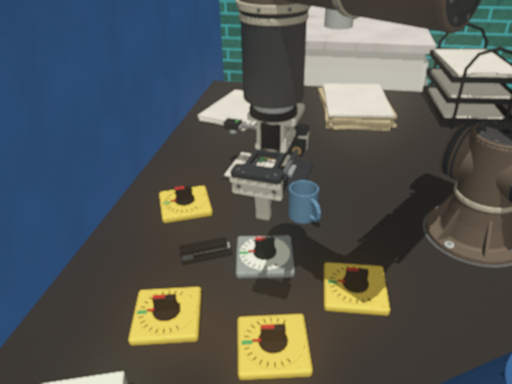

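The arm moved left, away from the mast, which gives a clear top view. The red pointer on the grey dial (207,198) lines up with the green mark (206,186). Measuring its angle.

```bash
python3 - <<'E'
from h import *
t=load("top2");P=cloud(t)
im=t["img"].astype(int);r,g,b=im[...,0],im[...,1],im[...,2]
v,u=np.mgrid[:384,:512];D=(u>174)&(u<244)&(v>175)&(v<240)
top=D&(P[...,2]>0.052)&(P[...,2]<0.07)&(np.hypot(P[...,0]-.499,P[...,1]-.182)<.03)
q=np.array([onz(t,a,bb,.062) for a,bb in zip(u[top],v[top])])[:,:2]
x=q-q.mean(0);ww,V=np.linalg.eigh(x.T@x);print(q.mean(0),np.degrees(np.arctan(V[1,1]/V[0,1])),np.ptp(x@V[:,1]),np.ptp(x@V[:,0]))
rm=D&(r>g+90)&(r>b+90);q=np.array([onz(t,a,bb,.062 if P[bb,a,2]>.05 else .027) for a,bb in zip(u[rm],v[rm])])[:,:2]
L=cv2.fitLine(q.astype(np.float32),2,0,.01,.01).ravel();print("red",len(q),np.degrees(np.arctan(L[1]/L[0])))
gm=D&(g>r+60)&(g>b+40);G=onz(t,u[gm].mean(),v[gm].mean(),0.0205);d=G[:2]-[.4988,.1818];print("green",np.degrees(np.arctan2(d[1],d[0])))
crop(t,174,170,244,240,"c3.png",6)
E
python3 pl.py .50,.02,.26,180 .50,.02,.26,172
```

```text
[0.49785924 0.18147714] 11.904038843453819 0.044560974121321345 0.013423904284738613
red 46 10.244884
green 10.80031717264615
t 8.6 pos [0.4598 0.3124 0.2584] rpy deg [-1.7997e+02 -2.0000e-02  1.7234e+02] F [ 0.38  0.19 -0.3 ] M [-0.036 -0.015 -0.094] w 0.0878 q [ 0.95  0.14 -0.2  -0.   -1.22 -2.65]
.50,.02,.26,180 -> [-0.2628 -0.9481 -0.0049] [-0.0005 -0.0004 -0.1276]
.50,.02,.26,172 -> [-0.2628 -0.9481 -0.0049] [-0.0005 -0.0004  0.0057]
```

View pics/c3.png

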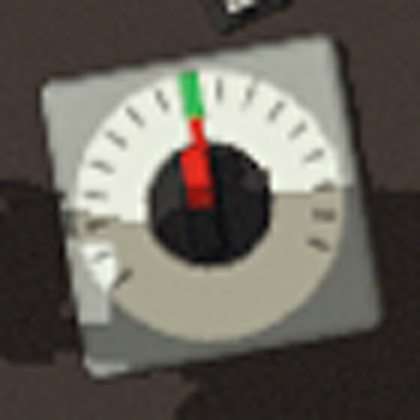

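The dial sits within about 1° of zero. Now on to the mast, at a safe height.

```bash
python3 -m inch '0 -0.02 -0.06 0 0 0 0; 0 -0.06 -0.16 0 0 0 0; 0 -0.09 -0.28 0 0 0 0; 0 -0.12 -0.41 0 0 0 0; 0 -0.15 -0.54 0 0 0 0; 0 -0.19 -0.67 0 0 0 0; 0 -0.23 -0.8 0 0 0 0; 0 -0.25 -0.9 0 0 0 0; 0 -0.26 -0.95 0 0 0 0; 0 -0.26 -0.95 0 0 0 0'; python3 pl.py .5035,-.2078,.25,172
```

```text
t: 9.6
eef_pos: [0.4984, 0.0163, 0.2589]
ee_rot: [-3.141, 0.0, 3.004]
force: [-0.0, -0.3, -0.2]
width: 0.0876
t 9.6 pos [0.4984 0.0163 0.2589] rpy deg [-1.7999e+02  1.0000e-02  1.7212e+02] F [-0.   -0.34 -0.2 ] M [0.002 0.045 0.021] w 0.0876 q [ 0.43  0.04 -0.32  0.   -1.21 -2.14]
.5035,-.2078,.25,172 -> [-0.1192 -0.7377  0.0297] [-0.0001  0.0001  0.002 ]
```

```bash
python3 -m inch '0 -0.01 -0.06 0 0 0 0; 0 -0.03 -0.16 0 0 0 0; 0 -0.05 -0.28 0 0 0 0; 0 -0.07 -0.4 0 0 0 0; 0 -0.09 -0.52 0 0 0 0; 0 -0.1 -0.63 0.01 0 0 0; 0 -0.12 -0.71 0.03 0 0 0; 0 -0.12 -0.74 0.03 0 0 0; 0 -0.12 -0.74 0.03 0 0 0; 0 -0.12 -0.74 0.03 0 0 0'; python3 - <<'E'
from h import *
from station import arm
for n in("side","top"):
    f=arm.grab_frame(n); pickle.dump(f,open(f"{n}3.pkl","wb"))
    cv2.imwrite(f"pics/{n}3.png",f["img"][:,:,::-1])
crop(load("side3"),200,40,360,200,"c4.png",4)
E
python3 pl.py .5035,-.2078,.157,172
```

```text
t: 10.6
eef_pos: [0.5048, -0.2049, 0.2499]
ee_rot: [3.141, 0.0, 3.007]
force: [-1.0, -0.4, -0.4]
width: 0.0877
t 10.7 pos [ 0.5051 -0.2044  0.2501] rpy deg [1.7999e+02 4.0000e-02 1.7235e+02] F [ 0.1  -0.31 -0.19] M [ 0.032 -0.069  0.05 ] w 0.0876 q [-0.02  0.13 -0.24 -0.   -1.2  -1.68]
.5035,-.2078,.157,172 -> [ 0.0041 -0.012   0.3103] [0.0002 0.0007 0.0059]
```

View pics/c4.png

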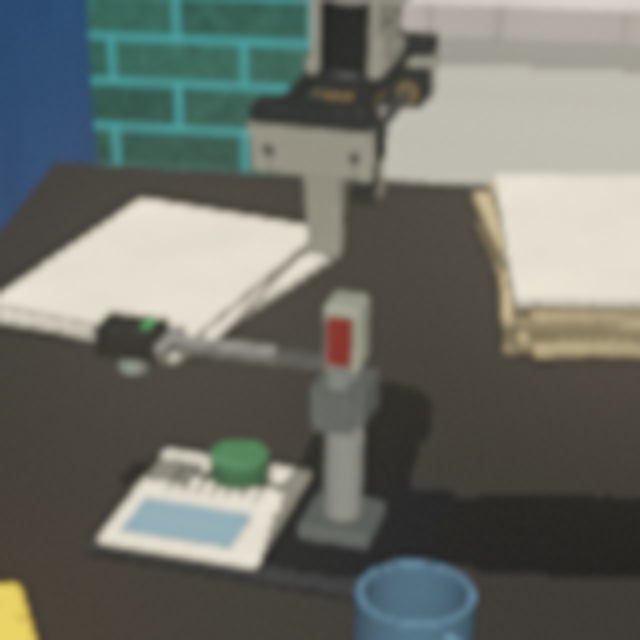

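Fingers stand symmetrically above the handle, whose red button is at crop (340,340). Next, descend with the jaws across y, then close.

```bash
python3 -m inch '0 0.004 -0.009 0.06 0 0 0.006; 0 0.004 -0.009 0.14 0 0 0.006; 0 0.004 -0.009 0.21 0 0 0.006; 0 0.004 -0.009 0.27 0 0 0.006; 0 0.004 -0.009 0.3 0 0 0.006; 0 0.004 -0.009 0.31 0 0 0.006; 0 0.004 -0.009 0.31 0 0 0.006' 35; python3 pl.py .5035,-.2068,.157,172; python3 - <<'E'
from h import *
from station import arm
for n in("side","top"):
    f=arm.grab_frame(n); pickle.dump(f,open(f"{n}4.pkl","wb"))
crop(load("side4"),200,40,360,200,"c5.png",4)
E
```

```text
t: 11.4
eef_pos: [0.5038, -0.2074, 0.157]
ee_rot: [-3.141, 0.0, 3.002]
force: [0.3, -0.0, -0.3]
width: 0.0877
t 11.4 pos [ 0.5038 -0.2074  0.157 ] rpy deg [-1.7999e+02  1.0000e-02  1.7198e+02] F [ 0.32 -0.05 -0.34] M [-0.011 -0.026  0.054] w 0.0877 q [-0.03  0.2  -0.37  0.   -0.99 -1.68]
.5035,-.2068,.157,172 -> [0.0013 0.0019 0.    ] [-0.0002  0.0002 -0.0003]
```

View pics/c5.png

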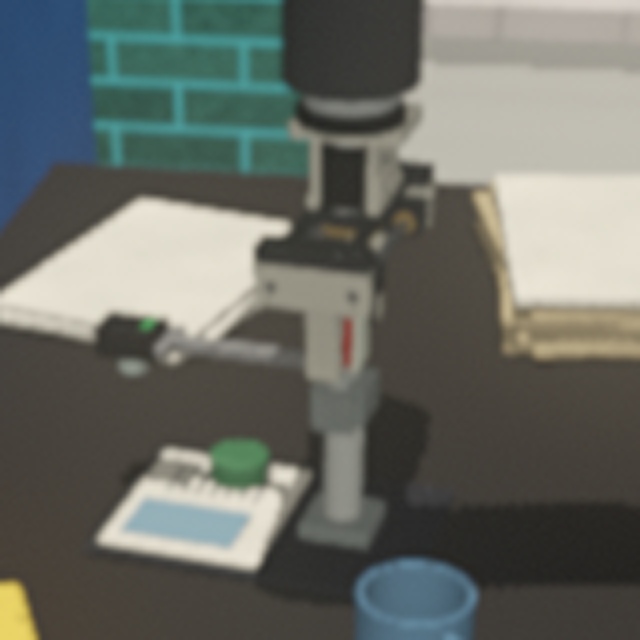

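The finger at crop (325,340) faces the red button, with its tip above the collar. Close.

```bash
python3 -m inch '1 0.001 0.002 0 0 0 0; 1 0.001 0.002 0 0 0 0; 1 0.001 0.002 0 0 0 0; 1 0.001 0.002 0 0 0 0; 1 0.001 0.002 0 0 0 0; 1 0.001 0.002 0 0 0 0; 1 0.001 0.002 0 0 0 0; 1 0.001 0.002 0 0 0 0; 1 0.001 0.002 0 0 0 0; 1 0.001 0.002 0 0 0 0; 1 0.001 0.002 0 0 0 0; 1 0.001 0.002 0 0 0 0' 35; python3 pl.py
```

```text
t: 12.7
eef_pos: [0.5033, -0.2071, 0.1567]
ee_rot: [-3.142, 0.0, 3.001]
force: [-0.4, -0.3, -0.4]
width: 0.0315
t 12.7 pos [ 0.5033 -0.2071  0.1567] rpy deg [-180.      0.    171.93] F [-0.4  -0.31 -0.41] M [ 0.17  -0.108  0.076] w 0.0315 q [-0.03  0.2  -0.38  0.   -0.99 -1.68]
```

Width 31.5 mm means the button is fully in. Pull up to the first stop in small steps.

```bash
python3 -m inch '1 0 0 -0.01 0 0 0; 1 0 0 -0.03 0 0 0; 1 0 0 -0.05 0 0 0; 1 0 0 -0.07 0 0 0; 1 0 0 -0.09 0 0 0; 1 0 0 -0.11 0 0 0; 1 0 0 -0.13 0 0 0; 1 0 0 -0.15 0 0 0; 1 0 0 -0.17 0 0 0; 1 0 0 -0.18 0 0 0; 1 0 0 -0.18 0 0 0'; python3 pl.py; python3 - <<'E'
from h import *
from station import arm
f=arm.grab_frame("side"); pickle.dump(f,open("side5.pkl","wb"))
crop(f,200,40,360,200,"c6.png",4)
E
```

```text
t: 13.8
eef_pos: [0.5032, -0.2071, 0.2111]
ee_rot: [3.141, 0.0, 3.001]
force: [1.5, -0.0, -3.8]
width: 0.0312
t 13.8 pos [ 0.5032 -0.2071  0.2111] rpy deg [1.7999e+02 1.0000e-02 1.7193e+02] F [ 1.53 -0.01 -3.84] M [ 0.054 -0.381  0.081] w 0.0312 q [-0.03  0.16 -0.3  -0.   -1.11 -1.68]
```

View pics/c6.png

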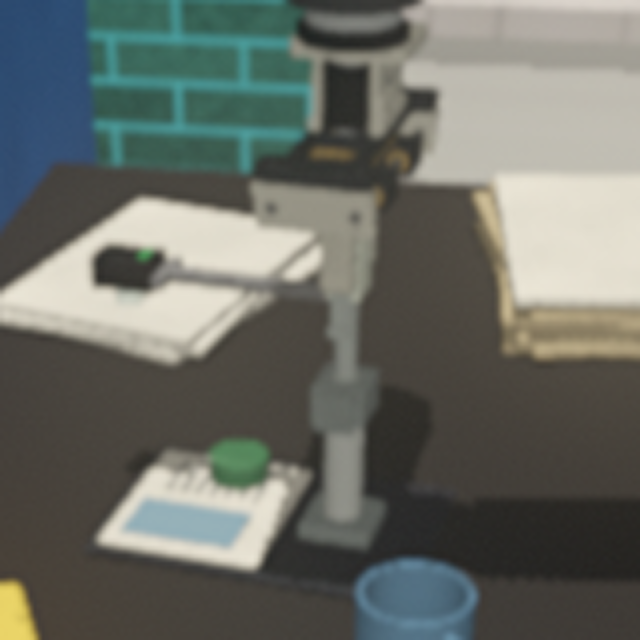

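The mast is following; the upper section is out about 54 mm with a force of 4 N. Continue to the second stop.

```bash
python3 -m inch '1 0 0 -0.01 0 0 0; 1 0 0 -0.03 0 0 0; 1 0 0 -0.05 0 0 0; 1 0 0 -0.07 0 0 0; 1 0 0 -0.09 0 0 0; 1 0 0 -0.11 0 0 0; 1 0 0 -0.13 0 0 0; 1 0 0 -0.15 0 0 0; 1 0 0 -0.17 0 0 0; 1 0 0 -0.19 0 0 0; 1 0 0 -0.2 0 0 0; 1 0 0 -0.2 0 0 0'; python3 pl.py
```

```text
t: 15.05
eef_pos: [0.5032, -0.2071, 0.2711]
ee_rot: [3.141, 0.0, 3.001]
force: [0.7, 0.3, -7.9]
width: 0.0314
t 15.05 pos [ 0.5032 -0.2071  0.2711] rpy deg [1.7999e+02 1.0000e-02 1.7194e+02] F [ 0.7   0.28 -7.91] M [ 0.164 -0.444  0.026] w 0.0314 q [-0.03  0.12 -0.21 -0.   -1.25 -1.68]
```

```bash
python3 -m inch '1 0 0 -0.005 0 0 0; 1 0 0 -0.01 0 0 0; 1 0 0 -0.015 0 0 0; 1 0 0 -0.018 0 0 0; 1 0 0 -0.018 0 0 0'; python3 pl.py; python3 -m inch '1 0 0 -0.003 0 0 0; 1 0 0 -0.004 0 0 0; 1 0 0 -0.004 0 0 0;1 0 0 -0.004 0 0 0'; python3 pl.py;  python3 - <<'E'
from h import *
from station import arm
for n in("side","top"):
    f=arm.grab_frame(n); pickle.dump(f,open(f"{n}6.pkl","wb"))
cv2.imwrite("pics/top6.png",load("top6")["img"][:,:,::-1])
crop(load("side6"),160,20,360,290,"c7.png",2)
E
```

```text
t: 15.55
eef_pos: [0.5032, -0.2071, 0.2761]
ee_rot: [-3.142, -0.0, 3.001]
force: [0.9, -0.4, -7.2]
width: 0.0314
t 15.55 pos [ 0.5032 -0.2071  0.2761] rpy deg [-1.8000e+02 -1.0000e-02  1.7194e+02] F [ 0.85 -0.4  -7.22] M [ 0.241 -0.47   0.105] w 0.0314 q [-0.03  0.11 -0.2  -0.   -1.26 -1.68]
t: 15.95
eef_pos: [0.5031, -0.207, 0.2769]
ee_rot: [3.141, -0.001, 3.001]
force: [1.5, -0.5, -12.3]
width: 0.0314
t 15.95 pos [ 0.5031 -0.207   0.2769] rpy deg [ 1.7999e+02 -3.0000e-02  1.7193e+02] F [  1.49  -0.48 -12.28] M [-0.005 -0.838  0.098] w 0.0314 q [-0.03  0.11 -0.2  -0.   -1.26 -1.68]
```

View pics/c7.png

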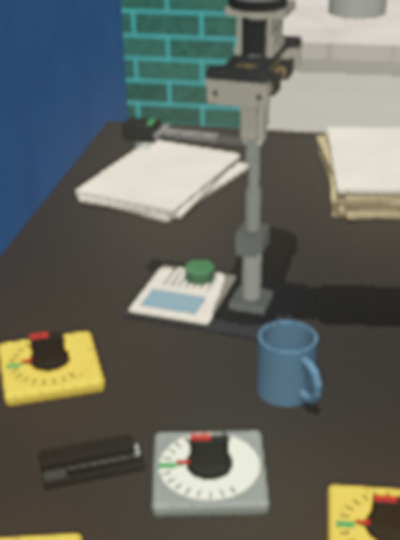

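View pics/top6.png

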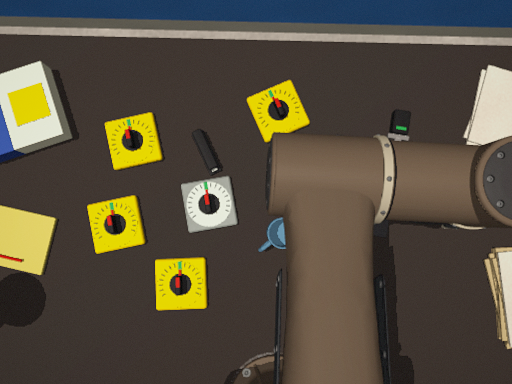

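The mast stands with both sections out. The dial pointer is still on green (206,186) and the mug, stapler and paperweight look in place. The force stepped from 7 to 12 N, so it is against the stop. One check of the true handle rise through the camera arm's depth, and then I hand in.

```bash
python3 - <<'E'
from h import *
from station import arm
for n in("top0","top6"):
    t=load(n);P=cloud(t);im=t["img"].astype(int);r,g,b=im[...,0],im[...,1],im[...,2]
    v,u=np.mgrid[:384,:512]
    m=(u>365)&(u<420)&(v>110)&(v<150)&(g>r+60)&(g>b+30)
    print(n,m.sum(),np.median(P[m],0).round(4))
s0,s1=load("side0"),load("side6")
for f in(s0,s1):
    im=f["img"].astype(int);r,g,b=im[...,0],im[...,1],im[...,2];v,u=np.mgrid[:384,:512]
    for nm,m in(("paper",(u>245)&(u<275)&(v>145)&(v<168)&(g>r+25)),("mug",(b>r+40)&(u>285)&(u<322)&(v>178)&(v<225))):print(nm,m.sum(),u[m].mean().round(1),v[m].mean().round(1))
E
python3 pl.py
```

```text
top0 29 [ 0.6533 -0.2289  0.1575]
top6 36 [ 0.6533 -0.2272  0.2787]
paper 133 259.4 155.0
mug 951 304.1 200.7
paper 132 259.4 155.0
mug 981 304.0 200.8
t 16.05 pos [ 0.5031 -0.2071  0.2769] rpy deg [ 1.7999e+02 -3.0000e-02  1.7193e+02] F [  1.85  -0.85 -11.89] M [ 0.013 -0.749  0.07 ] w 0.0312 q [-0.03  0.11 -0.2  -0.   -1.26 -1.68]
```

The handle rose 121 mm, so both stops are reached, and the bystanders have not moved. Handing in.

```bash
python3 -c "
from station import arm
print(arm.job_done())"
```

```text
the job is handed in; nothing more can be done
None
```

I turned the grey focus dial about 61° clockwise onto the green zero mark. I then squeezed the button, raised the mast to its second stop, and handed the job in at about 16 s, still holding it there with the button pressed in.

**Last checks:**
- **Dial:** three readings differ slightly, and all are within about 1° of zero. The bar lies at 11.9°, the red pointer at 10.2° and the green mark at 10.8°.
- **Button:** the jaw opening stayed at 31–31.5 mm at every reading during the lift, so the button was fully in.
- **Mast:** the camera on its arm rose 121 mm, against 120 mm for both sections out. The downward force stepped from 7 to 12 N, as expected at the stop.
- **Mug and paperweight:** they sat at unchanged pixels in the side view, to within 0.1 pixel.
- **Stapler:** I only checked it by eye, and it looked unmoved.

No check failed. Handing in reports no verdict, so I can't confirm the final score.

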